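# Clear the basket and pull the filter cassette

## Task

The wire basket has been left standing on the rails of the jeweller's dust-filter unit: take it by its handle, hang it on both prongs of the hook stand and let go of it. Then squeeze the filter cassette's two red catches together, draw the cassette straight up out of the unit, and finish while still holding it by the squeezed catches, upright and still, with its underside at least 5 cm above the unit's rails. Leave the tools lying on the bench where they are.

Things in the scene. Friction and masses are not known exactly. Their poses are not given: they have to be found in the camera images.
- unit: Dust-filter unit, a grey box fixed to the bench, left or right, turned up to 0.4 rad: 170 (x) x 160 (y) mm, deck 75 mm above the bench. Origin: centre of the underside, z up. Two aluminium rails run along its x on the deck: 130 long, 16 wide, centred 56 mm either side in y (96 mm clear between), tops 122 mm above the bench. The cassette sits in a well in the middle of the deck.
- cassette: Filter cassette, black block 50 (x) x 58 (y) x 60 mm high, 0.17 to 0.34 kg, in the unit's well (1.5 mm play), top flush with the deck, underside 15 mm above the bench; it comes out straight up only. Origin: centre of its underside, z up; axes parallel to the unit's. Its two red catches are opposed along x. At the start the basket stands over it.
- catch_grip (a point): On the cassette, midway between its red catches, 84 mm above its underside: grip height. The catches are upright ears, 26 mm wide (y), 6 thick, from the deck to 38 mm above it (98 mm above the cassette's origin); outer faces 50 mm apart (along x) when free, 34 when squeezed home. A tooth on each hooks under the deck and stops lifting until both are in by about 6 mm.
- catch_a (a joint): Squeeze travel of the catch on the cassette's +x side, m: 0 free (latched), 0.008 fully in; a spring pushes it back out (about 1 N at 0, 4 N fully in). A firm grip of 30 to 50 N pushes both home and carries the cassette.
- catch_b (a joint): Squeeze travel of the catch on the cassette's -x side, m: 0 free (latched), 0.008 fully in; same spring.
- basket: Empty steel wire basket, 0.08 to 0.17 kg, 64 (x) x 130 (y) x 36 mm high, with a fixed bail handle: an upright at each y end and a round bar 8 mm thick along y, 110 mm above the underside, 104 mm long. Origin: centre of the underside, z up. Same either way round. It starts standing across the unit's two rails, its axes within 0.12 rad of the unit's.
- basket_grip (a point): Middle of the basket's handle bar, 110 mm above its underside, inside a blue grip sleeve 10 (x) x 36 (y) x 14 mm high; pinch it from above across the basket's x. 67 mm are free from the sleeve down to the basket's rim.
- stand: Hook stand fixed to the bench, left or right, turned up to 0.4 rad: dark base plate 14 mm thick, 130 wide, x -20 to 115 mm; brass post at x = 95 mm with a cross bar, top 238 mm up. Two prongs 8 mm thick at y = -36 and +36 mm point to -x from the cross bar, slope down to the seat at x = 0, then turn up to tips at x = -18 mm, 241 mm up. Origin: on the bench under the seat, z up.
- hook_seat (a point): Where the middle of the basket's bar is when hung: midway between the prongs, 223 mm above the bench. The bar then lies along the stand's y. Bring it in from the stand's -x side over the upturned tips, with the basket below the prongs, then lower it. Fingers holding the blue sleeve fit between the prongs.
- bench_block: Bystander lying on the bench: steel bench block 62 x 62 x 22 mm. Origin on its underside. Leave it alone.
- pliers: Bystander lying on the bench: pliers with red handles, about 150 mm long. Origin on its underside. Leave it alone.
- hammer: Bystander lying on the bench: small hammer with a wooden handle, about 260 mm long, lying flat. Origin on its underside. Leave it alone.
- brush: Bystander lying on the bench: flat bench brush, about 200 mm long. Origin on its underside. Leave it alone.
- jar: Bystander lying on the bench: amber glass jar, 54 mm across, 65 mm high. Origin on its underside. Leave it alone.
Mind the look-alikes: they are no part of the job. Leave any blue look-alike of the cassette alone. Of the things that look like the basket, the larger one is meant.

How it is judged:
By the outcome, as a careful person would: the job done as asked, in the order asked, and still so for the second after the job is handed in, while the arm keeps its last pose, push and grip.
It also fails if it takes over 58 s, if anything falls off the work surface, if the arm or the gripper's body presses on something with over 40 N, if the wrist force passes 120 N, or if a joint passes its speed limit or range.

## Robot

A 6-joint arm with a two-finger parallel gripper is mounted at the origin on the work surface. World frame = base frame: x ahead of the robot, y to its left, z up, the work surface at z = 0. Lengths are in m, angles in rad, forces in N, time in s.
With the tool pointing down it reaches from about 0.3 to 0.95 m from the base axis. Payload 3.1 kg.
Tool frame: the origin (TCP) lies on the mounting face of the last link; the fingertips stand env.tip_extent ahead of it and the grasp point (between the pads) lies 155 mm ahead of it (env.tip_extent is the distance from the TCP to the fingertips, in m); z points along the fingers, y is the direction in which the jaws open and shut (so a half turn about z gives the same grasp; the last joint's range is limited). The gripper opens to 85 mm and grips with 20 to 120 N. Pads are 22 mm wide; open, the fingers measure 114 mm over their backs; the gripper's body (76 mm by 85 mm) begins 54 mm behind the grasp point. The pads swing forward as they close: fully open they stand 13 mm farther back than shut.
Start: joints at [-0.07, 0.308, 1.634, -0, 1.2, -0.07], TCP at [0.625, -0, 0.405] pointing down, gripper open.
Joint ranges: [-3.06, 3.06], [-0.79, 1.96], [0.05, 2.63], [-1.19, 4.34], [0.05, 2.64], [-2.94, 2.94]. Speed limits (rad/s): [2.79, 2.79, 3.14, 3.14, 3.14, 3.14].

## Interface

Orientations are given as [roll, pitch, yaw] about the fixed x, y, z axes, in that order (R = Rz(yaw) Ry(pitch) Rx(roll)).
In Python, from plant import env gives the robot as it stands. The module is installed in compiled form; this text tells all that it offers.
- The arm moves only by the shell command python3 -m inch 'ROWS'. ROWS is a JSON object of lists of equal length, an entry for each row: "dp": the shift along the world's x, y, z in cm, a list of three; "rotation": the turn, a rotation vector about the world's x, y, z in degrees, a list of three; "claw": the finger opening in cm, from 0 to 8.54. A call has 1 to 5 rows; each row is the pose to reach, as a shift and turn from the pose commanded when the call began; what a row does not reach only later rows make up. A row lasts 1/12 s, in which the tool goes at most 41.7 mm and 7.16 degrees, less where a joint would pass 70% of its speed; a pose out of reach is approached as far as the arm can. A call with a gripper value outside its range is refused whole. The fingers move at their own pace and stop on an object; the grip force is fixed at half the most. Time passes only in rows, so rows that repeat a pose let the fingers close. It gives the time, the measured TCP pose, the force and the opening at its end, in the units of the state.
- env.sense(): the state, without advancing time (a new reading comes with each control period).
- env.read_camera(name): name is "scene" or "side" or "wrist"; returns the picture (384x512x3 uint8, blue, green, red); there is no depth.
- env.camera_params(name): a dict with "fx", "fy", "cx", "cy" (pixels), "world_to_cam" (4x4, takes a point from world to camera coordinates); the wrist camera has in their place "mount" (4x4, takes a point from camera to tool coordinates, whose origin is the TCP and whose axes are the flange's). Camera axes: x right, y up, looking along -z (the intrinsics and any distortion apply to the point x, -y, -z); pixel columns grow to the right and rows downward; lengths in m; the calibration is good to about 2 mm. A picture is of the moment at which its call begins: read the wrist's pose just before it. camera_params takes no time and is no camera call.
- env.sign_off(): hands the job in, once; it reports no verdict.
Trained networks look in the newest picture that a camera, given by its name, has taken for a name from the list of things; names that differ only in an ending like _2 or _b are one class to them, and where a whole thing is asked for, a point or a joint stands for the part that bears it (a point fixed in the world has none). Each returns a list of dicts, best first, with "p" (0 to 1); they miss things now and then, are a little off and sometimes report something else, mostly with a low value. They report only what shows in the picture. A call takes as long as a camera call. They do not tell look-alikes from the thing itself.
- env.outline_of(camera, query): "region" (384x512 bool, what is visible of it) and "extent" ([centre column, centre row, width, height] in pixels, round what is visible of it).
The state is a dict: "time": time; "q": joint angles; "joint_vel": joint speeds; "joint_efforts": joint torques, N m; "tool_pos": TCP position; "eef_rot": TCP orientation; "contact_force": force on the tool from outside, world axes, zero at the start; "ft_torque": the same for the moment, N m; "grip_width": finger opening in m.
Only numpy, scipy, OpenCV 4.12 (cv2) and the standard library are available. Lean on these libraries where they do the work, as an engineer would, in place of code of your own. Each camera call takes 0.05 s, during which the arm holds its last target. There are 200 camera calls.

## Working session

There is one attempt and no reset: what is moved stays moved. The work goes in short steps, Python scripts to look and compute and a shell command to move; the robot and the scene stay as the last step left them, time stands still between calls to the robot, and variables do not carry over. Pictures are saved under pics/ and viewed, about 8 in all and at most 12, crops included, and the job is handed in when it is done.

```bash
mkdir -p pics; ls; python3 - <<'E'
from plant import env
import cv2,numpy as np
ims=[]
for c in ["scene","side"]:
    im=env.read_camera(c); cv2.imwrite(f"pics/raw_{c}.png",im); ims.append(im)
    for q in ["basket","unit","stand","cassette","basket_grip","catch_a"]:
        for d in env.outline_of(c,q)[:3]:
            print(c,q,round(d["p"],2),np.round(d["extent"],1))
    p=env.camera_params(c); print(c,p["fx"],p["fy"],p["cx"],p["cy"],np.round(p["world_to_cam"],4).tolist(),[k for k in p])
p=env.camera_params("wrist");print(p)
cv2.imwrite("pics/0.png",cv2.resize(np.vstack(ims),(450,675))[:0] if 0 else cv2.resize(ims[0],(800,600)))
cv2.imwrite("pics/1.png",cv2.resize(ims[1],(800,600)))
print(env.sense(),env.tip_extent)
E
```

```text
pics
scene basket 0.57 [300.1 177.2  22.9  20.5]
scene basket 0.56 [318.4 190.4  45.9  36.8]
scene unit 0.95 [315.6 225.4  60.1  57.1]
scene stand 0.79 [153.2 237.2  59.9 101.3]
scene cassette 0.77 [313.  214.4  13.7  13.1]
scene cassette 0.67 [269.9 190.4  19.8  29.2]
scene cassette 0.25 [317.4 189.8  42.7  38.9]
scene basket_grip 0.65 [391.9 232.8  19.1  25.8]
scene basket_grip 0.62 [317.  190.   48.4  36.2]
scene basket_grip 0.53 [298.2 179.2  17.7   3.7]
scene catch_a 0.52 [268.8 190.1  10.4  16.8]
scene 420.5951703323251 420.5951703323251 246.71414283976625 190.45299598739234 [[0.2797, 0.9599, 0.0173, -0.1715], [-0.5842, 0.1558, 0.7965, 0.1776], [0.7619, -0.2329, 0.6044, -1.7116], [0.0, 0.0, 0.0, 1.0]] ['fx', 'fy', 'cx', 'cy', 'world_to_cam']
side basket 0.89 [294.2 301.6  37.5  28.9]
side basket 0.68 [210.2 237.6  42.5  61.4]
side basket 0.68 [212.4 253.5  22.9  19.2]
side unit 0.56 [214.4 265.5  79.1  70.6]
side stand 0.79 [245.8 146.2  47.3  73.2]
side cassette 0.76 [214.2 251.6  25.7  24.8]
side cassette 0.73 [282.6 251.4  26.5  29.5]
side basket_grip 0.95 [209.8 236.1  44.9
[... 877 characters left out ...]
00000e+00]])}
{'time': 0.7, 'q': array([-6.96946215e-02,  3.08028621e-01,  1.63379922e+00, -1.02357956e-05,
        1.19970867e+00, -6.97147461e-02]), 'joint_vel': array([ 0.00072059,  0.00135608, -0.00079681, -0.00106957, -0.00077145,
        0.00035312]), 'joint_efforts': array([-9.31580107e-04, -4.15125847e+01, -2.77003813e+01, -8.86017096e-05,
        7.42151606e-04,  9.48071062e-06]), 'tool_pos': array([ 6.24999430e-01, -2.52777861e-05,  4.04716896e-01]), 'eef_rot': array([3.14153731e+00, 1.34267767e-05, 1.57082016e+00]), 'contact_force': array([ 0.07996944,  0.4552698 , -0.4861798 ]), 'ft_torque': array([-0.04856232,  0.01993028, -0.0132009 ]), 'grip_width': 0.08521384900022337} 0.1734
```

View pics/0.png

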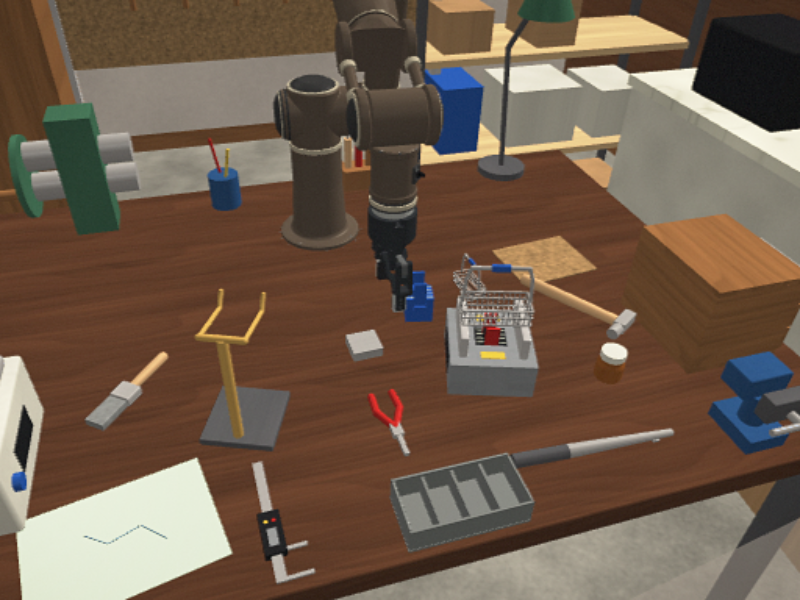

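View pics/1.png

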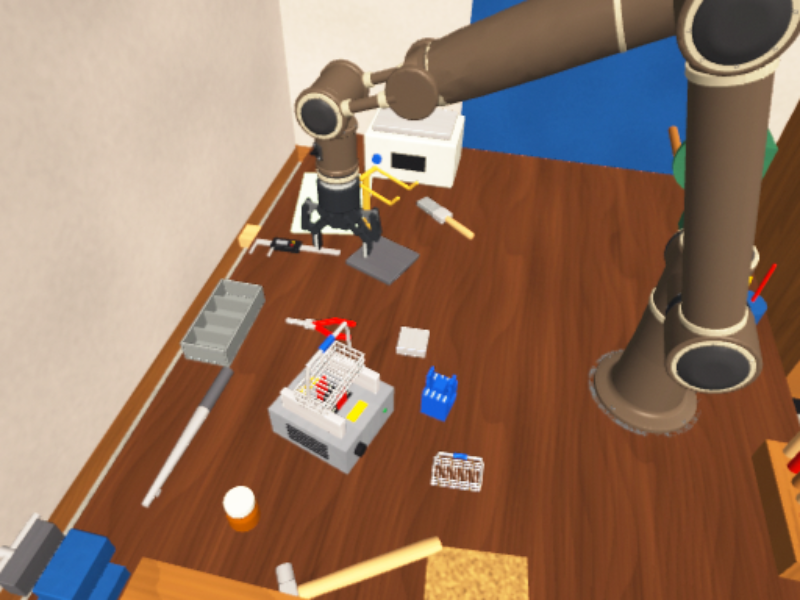

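Candidates for "basket" (800-px scene/side pictures): the large one on the rails, scene (497,295) and side (330,370); the small look-alike behind it, scene (468,275) and side (458,470). For "cassette": the black one with red catches under the basket, scene (490,335), and the blue look-alike, scene (418,300). I pick the large basket on the unit and the red-catch cassette. Next is a close crop to check that choice and measure.

```bash
cat > h.py <<'E'
from plant import env
import cv2,numpy as np
from scipy.optimize import least_squares
from scipy.spatial.transform import Rotation as R
def proj(c,P,wc=None):
    p=env.camera_params(c); W=p["world_to_cam"] if wc is None else wc
    q=np.atleast_2d(P)@W[:3,:3].T+W[:3,3]
    return np.c_[p["cx"]-p["fx"]*q[:,0]/q[:,2], p["cy"]+p["fy"]*q[:,1]/q[:,2]]
def wristW(s):
    T=np.eye(4);T[:3,:3]=R.from_euler("xyz",s["eef_rot"]).as_matrix();T[:3,3]=s["tool_pos"]
    return np.linalg.inv(T@env.camera_params("wrist")["mount"])
def tri(obs): # list of (cam,px,W)
    f=lambda X:np.concatenate([proj(c,X,W)[0]-px for c,px,W in obs])
    r=least_squares(f,[.6,0,.1]);return r.x,np.abs(r.fun).max()
def pose(obs,x0): # obs: (cam,W,local(3),px); planar pose x,y,yaw
    def f(v):
        c,s=np.cos(v[2]),np.sin(v[2]);M=np.array([[c,-s,0],[s,c,0],[0,0,1]])
        return np.concatenate([proj(a,M@np.array(l)+[v[0],v[1],0],W)[0]-px for a,W,l,px in obs])
    r=least_squares(f,x0,loss="soft_l1");return r.x,f(r.x).reshape(-1,2)
E
python3 - <<'E'
import cv2,numpy as np
a=cv2.imread("pics/raw_scene.png");b=cv2.imread("pics/raw_side.png")
def crop(i,x,y,w,h):return cv2.resize(i[y:y+h,x:x+w],(400,300),interpolation=cv2.INTER_CUBIC)
o=np.vstack([np.hstack([crop(a,265,160,120,90+0),crop(a,110,180,120,90+0+20-20)]),np.hstack([crop(b,160,200,120,90),crop(b,180,90,120,90)])])
cv2.imwrite("pics/2.png",o)
E
```

```text
(no output)
```

View pics/2.png

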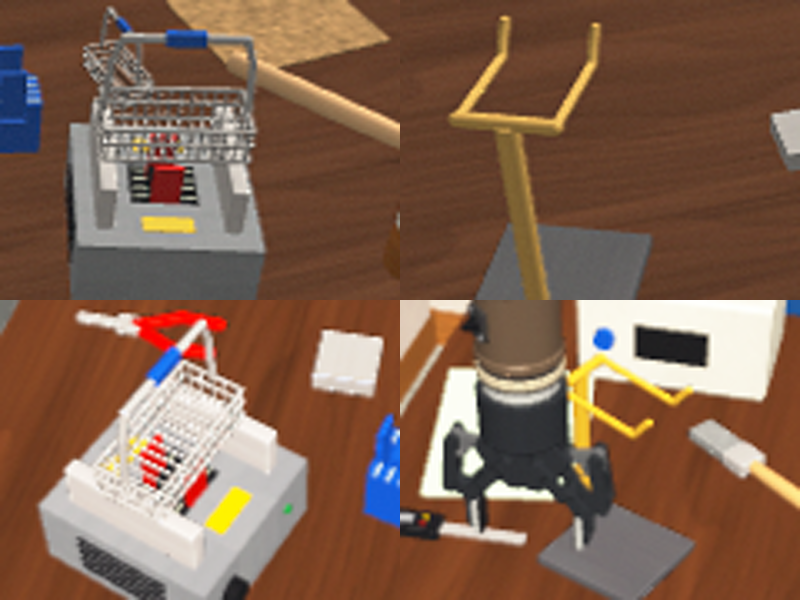

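The crop shows the large basket with its blue sleeve at scene px (321,172) and side px (209,219.5), standing on the unit's rails over the red catches. The stand tips are at scene (141,185) and (169,188). Next I fit planar poses.

```bash
python3 - <<'E'
from h import *
n=None
sl=tri([("scene",np.array([321.1,172.]),n),("side",np.array([208.9,219.5]),n)]);print("sleeve",sl)
a,b=.085,.08
u=[("scene",n,(a,-b,.075),(288.4,231.1)),("scene",n,(a,b,.075),(344.5,235)),("scene",n,(-a,-b,.075),(286,197.5)),
("side",n,(a,b,.075),(172.6,262.4)),("side",n,(-a,b,.075),(217.6,283.4)),("side",n,(-a,-b,.075),(252.4,247.4))]
print("unit",*pose(u,[.6,.2,0]))
s=[("scene",n,(-.018,-.036,.241),(141.2,185.4)),("scene",n,(-.018,.036,.241),(169.1,187.8)),("scene",n,(.095,-.036,.236),(126.5,216.3)),("scene",n,(.095,.036,.236),(157.4,218.4)),
("scene",n,(-.02,.065,.014),(185.6,250.5)),("scene",n,(-.02,-.065,.014),(141.5,247.5)),
("side",n,(-.018,-.036,.241),(267,117)),("side",n,(-.018,.036,.241),(255,127.2)),("side",n,(.095,-.036,.236),(240,107.4))]
print("stand",*pose(s,[.6,-.2,0]))
for nme,e in [("bar",[((108,38),(125,118)),((252,42),(205,22))])]:
  for sc,sd in e: print(tri([("scene",np.array(sc)*.3+[265,160],n),("side",np.array(sd)*.3+[160,200],n)]),tri([("scene",np.array(sc)*.3+[265,160],n),("side",np.array(e[1][1] if sd==e[0][1] else e[0][1])*.3+[160,200],n)]))
E
```

```text
sleeve (array([0.59000059, 0.21735609, 0.2327146 ]), np.float64(0.3897694399320244))
unit [ 0.59018292  0.21423762 -0.31338755] [[-0.31033103  2.41989787]
 [-0.18374015  0.3856848 ]
 [-0.50830177 -0.67948429]
 [-1.18018679 -0.55645248]
 [ 3.7923508   6.32140419]
 [-0.29149168  0.60576618]]
stand [ 0.56859556 -0.24186365 -0.38209965] [[-0.10983338  0.0096491 ]
 [-0.79613127 -0.37537158]
 [ 0.81079464 -1.31822949]
 [-0.58765528 -1.0843655 ]
 [ 0.08440443 -0.34224678]
 [ 0.52919799 -1.01464398]
 [-1.48230131 -0.8479098 ]
 [-1.37417045 -1.11222213]
 [-1.06588811 -0.61814238]]
(array([0.58750821, 0.20188882, 0.19808904]), np.float64(16.415984403734456)) (array([0.57016425, 0.15874121, 0.22871182]), np.float64(0.931746118536239))
(array([0.58510668, 0.2293488 , 0.25864817]), np.float64(15.476215587542526)) (array([0.60285566, 0.27123004, 0.22973636]), np.float64(0.4226197782944041))
```

Sleeve height is 0.233 m against 0.232 expected, so the measurements agree. Moving above the basket.

```bash
python3 -m inch '{"dp":[[0,2,3.5],[-0.8,6,5],[-1.6,10,6],[-2.4,14,7],[-3,17.5,8]],"rotation":[[0,0,-4],[0,0,-8],[0,0,-12],[0,0,-16],[0,0,-16]],"claw":[8.5,8.5,8.5,8.5,8.5]}' && python3 -m inch '{"dp":[[-0.3,2.5,0],[-0.5,4.2,0],[-0.5,4.2,0]],"rotation":[[0,0,0],[0,0,0],[0,0,0]],"claw":[8.5,8.5,8.5]}'; python3 - <<'E'
from h import *
s=env.sense(); im=env.read_camera("wrist"); W=wristW(s)
cv2.imwrite("pics/raw_w1.png",im)
np.save("w1.npy",W)
def rz(v,l):
    c,q=np.cos(v[2]),np.sin(v[2]);l=np.array(l);return np.array([v[0]+c*l[0]-q*l[1],v[1]+q*l[0]+c*l[1],l[2]])
u=[.590,.2142,-.3134]
big=cv2.resize(im,(800,600))
for l in [(.085,.08,.075),(-.085,.08,.075),(-.085,-.08,.075),(.085,-.08,.075),(.065,.064,.122),(-.065,.064,.122),(-.065,.048,.122),(.065,-.064,.122),(-.065,-.064,.122)]:
    p=proj("wrist",rz(u,l),W)[0]; print(l,p.round(1)); cv2.circle(big,tuple(int(round(k*1.5625)) for k in p),4,(0,255,0),1)
p=proj("wrist",[.59,.2174,.2327],W)[0];print(p);cv2.circle(big,tuple(int(round(k*1.5625)) for k in p),4,(0,255,255),1)
cv2.imwrite("pics/3.png",big)
E
```

```text
time: 1.12
tool_pos: [0.5943, 0.1766, 0.4855]
eef_rot: [3.141, -0.001, 1.289]
contact_force: [0.6, 0.4, -0.5]
grip_width: 0.0849
time: 1.37
tool_pos: [0.5891, 0.2205, 0.4852]
eef_rot: [3.142, -0.002, 1.296]
contact_force: [0.0, 0.1, -0.5]
grip_width: 0.085
(0.085, 0.08, 0.075) [318.5 110.6]
(-0.085, 0.08, 0.075) [193.8 105.7]
(-0.085, -0.08, 0.075) [196.  215.7]
(0.085, -0.08, 0.075) [307.6 219.7]
(0.065, 0.064, 0.122) [309.9 123.4]
(-0.065, 0.064, 0.122) [202.4 119.2]
(-0.065, 0.048, 0.122) [202.5 132.7]
(0.065, -0.064, 0.122) [300.8 221.5]
(-0.065, -0.064, 0.122) [203.6 218.1]
[253.7700337  197.27116008]
```

View pics/3.png

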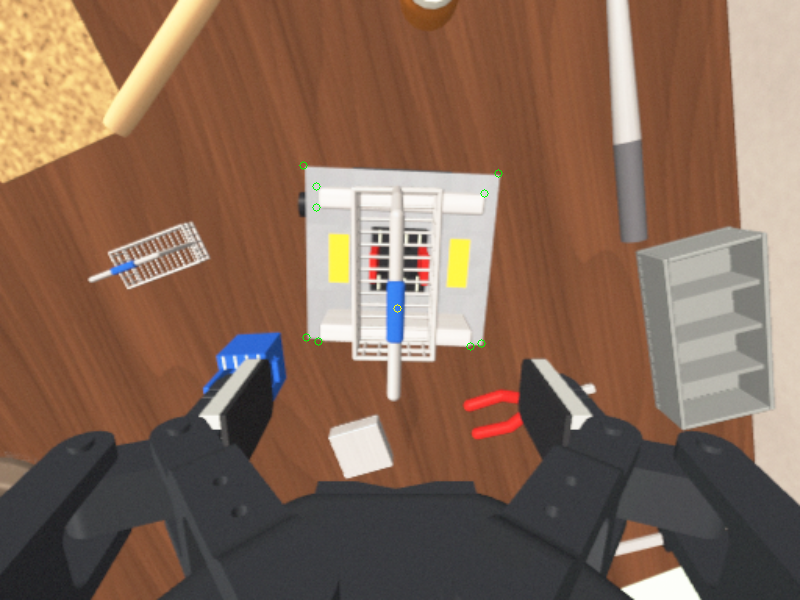

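The wrist view shows the sleeve centred at 800-px (395,312), about 2 mm from the prediction, with the jaws squarely across it. Descending and closing.

```bash
python3 -m inch '{"dp":[[0,-0.3,-3.5],[0,-0.5,-7],[0,-0.5,-9.7],[0,-0.5,-9.8],[0,-0.5,-9.8]],"rotation":[[0,0,0],[0,0,0],[0,0,0],[0,0,0],[0,0,0]],"claw":[8.5,8.5,6,0.5,0.5]}' && python3 -m inch '{"dp":[[0,0,0],[0,0,0],[0,0,0],[0,0,0],[0,0,0]],"rotation":[[0,0,0],[0,0,0],[0,0,0],[0,0,0],[0,0,0]],"claw":[0.5,0.5,0.5,0.5,0.5]}'
```

```text
time: 1.83
tool_pos: [0.5895, 0.2106, 0.3845]
eef_rot: [-3.137, 0.003, 1.29]
contact_force: [-0.1, -0.5, -0.9]
grip_width: 0.0512
time: 2.25
tool_pos: [0.5905, 0.2121, 0.3889]
eef_rot: [3.139, -0.002, 1.292]
contact_force: [-0.1, -0.4, 4.0]
grip_width: 0.0088
```

Gripped at 8.8 mm on the sleeve. Lifting, then checking.

```bash
python3 -m inch '{"dp":[[0,0,1.5],[0,0,4],[0,0,7],[0,0,8],[0,0,8]],"rotation":[[0,0,0],[0,0,0],[0,0,0],[0,0,0],[0,0,0]],"claw":[0.5,0.5,0.5,0.5,0.5]}'; python3 - <<'E'
from h import *
s=env.sense(); im=env.read_camera("wrist"); cv2.imwrite("pics/raw_w2.png",im);np.save("w2.npy",wristW(s))
print(s["contact_force"],s["tool_pos"],s["eef_rot"])
sc=env.read_camera("scene"); cv2.imwrite("pics/raw_s2.png",sc)
cv2.imwrite("pics/4.png",np.hstack([cv2.resize(im,(400,300)),cv2.resize(sc[90:270,200:440],(400,300))]))
E
```

```text
time: 2.67
tool_pos: [0.5909, 0.2123, 0.4712]
eef_rot: [3.134, -0.005, 1.292]
contact_force: [-0.5, -0.2, -0.7]
grip_width: 0.0087
[-0.49308387 -0.15372781 -0.72902152] [0.59093039 0.21232574 0.47116088] [ 3.1342432  -0.00450889  1.29175681]
```

View pics/4.png

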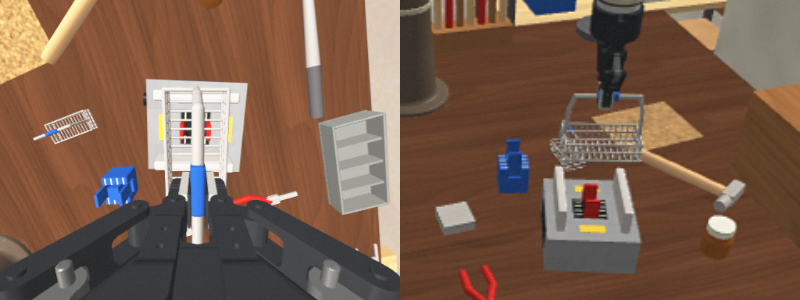

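Basket held and clear of the rails. The sleeve's far end is at about (252,211) in the raw wrist image. I'll work out the grip offset and the travel distances.

```bash
python3 - <<'E'
from h import *
im=cv2.imread("pics/raw_w2.png");W=np.load("w2.npy")
hsv=cv2.cvtColor(im,cv2.COLOR_BGR2HSV);m=cv2.inRange(hsv,(105,150,80),(130,255,255))[180:300,235:275]
r=np.where(m.any(1))[0]+180;print("blue rows",r.min(),r.max())
s=env.sense();M=R.from_euler("xyz",s["eef_rot"]).as_matrix()
for tx in (-.018,-.01,0,.01,.018,.02,.022): print(tx,proj("wrist",s["tool_pos"]+M@[tx,0,.155],W)[0].round(1))
seat=np.array([.5686,-.2419]);d=np.array([np.cos(-.382),np.sin(-.382)])
print("pre",seat-.085*d,"deltas cm",(seat-.085*d-s["tool_pos"][:2])*100,"rot deg",np.degrees(-.382-(s["eef_rot"][2]-np.pi/2)))
E
```

```text
blue rows 211 276
-0.018 [247.3 276.3]
-0.01 [247.2 263.4]
0 [247.1 246.9]
0.01 [247.  229.7]
0.018 [246.9 215.4]
0.02 [246.9 211.8]
0.022 [246.9 208.1]
pre [ 0.48972672 -0.21021395] deltas cm [-10.00477385 -42.21689156] rot deg -5.890921524499317
```

```bash
python3 -m inch '{"dp":[[-0.4,-1.5,0],[-1,-4.5,0],[-1.8,-8,0],[-2.7,-11.5,0],[-3.5,-15,0]],"rotation":[[0,0,-0.5],[0,0,-1],[0,0,-2],[0,0,-3],[0,0,-3]],"claw":[0.5,0.5,0.5,0.5,0.5]}' && python3 -m inch '{"dp":[[-0.9,-3.5,0],[-1.8,-7,0],[-2.6,-10.5,0],[-3.4,-14,0],[-4.2,-17.5,0]],"rotation":[[0,0,-0.5],[0,0,-1],[0,0,-2],[0,0,-3],[0,0,-3]],"claw":[0.5,0.5,0.5,0.5,0.5]}' && python3 -m inch '{"dp":[[-0.8,-3.3,0],[-1.5,-6,0],[-2.1,-8.5,0],[-2.3,-9.9,0],[-2.3,-9.9,0]],"rotation":[[0,0,0],[0,0,0],[0,0,0],[0,0,0],[0,0,0]],"claw":[0.5,0.5,0.5,0.5,0.5]}'; python3 - <<'E'
from h import *
s=env.sense(); im=env.read_camera("wrist"); W=wristW(s);cv2.imwrite("pics/raw_w3.png",im);np.save("w3.npy",W)
big=cv2.resize(im,(640,480))
def rz(v,l):
    c,q=np.cos(v[2]),np.sin(v[2]);l=np.array(l);return np.array([v[0]+c*l[0]-q*l[1],v[1]+q*l[0]+c*l[1],l[2]])
st=[.5686,-.2419,-.382]
for l in [(-.018,-.036,.241),(-.018,.036,.241),(.095,-.036,.236),(.095,.036,.236),(0,.036,.219),(-.02,.065,.014),(-.02,-.065,.014),(.115,.065,.014)]:
    p=proj("wrist",rz(st,l),W)[0];print(l,p.round(1));cv2.circle(big,tuple(int(round(k*1.25)) for k in p),4,(0,255,0),1)
cv2.imwrite("pics/5.png",big);print(s["tool_pos"],s["eef_rot"])
E
```

```text
time: 3.18
tool_pos: [0.5533, 0.0602, 0.4638]
eef_rot: [-3.137, 0.002, 1.239]
contact_force: [1.1, 0.2, -1.4]
grip_width: 0.0089
time: 3.6
tool_pos: [0.5111, -0.1149, 0.4641]
eef_rot: [-3.137, 0.001, 1.186]
contact_force: [-0.4, 0.4, -0.1]
grip_width: 0.0087
time: 4.02
tool_pos: [0.4882, -0.2149, 0.4641]
eef_rot: [-3.137, 0.002, 1.183]
contact_force: [0.9, 0.4, -1.1]
grip_width: 0.009
(-0.018, -0.036, 0.241) [337.4 241.3]
(-0.018, 0.036, 0.241) [345.4 150.4]
(0.095, -0.036, 0.236) [475.7 237.9]
(0.095, 0.036, 0.236) [497.4 148.6]
(0, 0.036, 0.219) [358.9 146.4]
(-0.02, 0.065, 0.014) [296.2 110.1]
(-0.02, -0.065, 0.014) [293.2 192.7]
(0.115, 0.065, 0.014) [386.1 109.5]
[ 0.48815964 -0.21486     0.46412266] [-3.13733223e+00  1.51162673e-03  1.18258438e+00]
```

View pics/5.png

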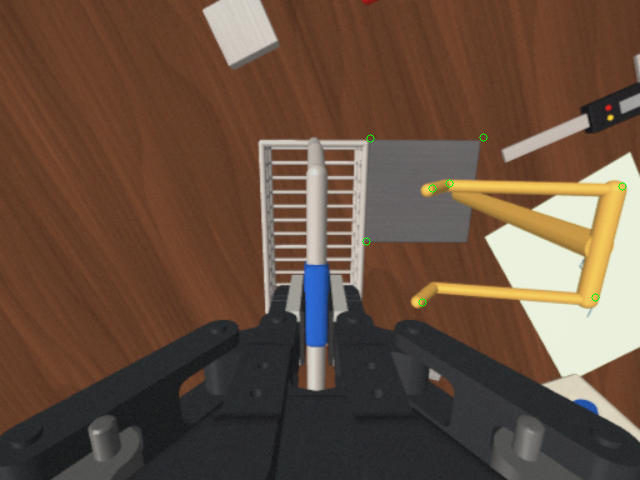

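The wrist view shows the prong tips at (427,190) and (417,301), about 3 mm left of the prediction, and the bar along the image's vertical at col 316. I'll compute the relative move from this one image.

```bash
python3 - <<'E'
from h import *
W=np.load("w3.npy");S=.8
o=[("wrist",W,(-.018,-.036,.241),np.array([417,302])*S),("wrist",W,(-.018,.036,.241),np.array([426.5,190])*S),
("wrist",W,(.091,-.036,.238),np.array([590,300])*S),("wrist",W,(.091,.036,.238),np.array([617,188])*S),
("wrist",W,(-.02,.065,.014),np.array([368,140])*S),("wrist",W,(.115,.065,.014),np.array([480,141])*S),("wrist",W,(.115,-.065,.014),np.array([467,242])*S)]
v,r=pose(o,[.5686,-.2419,-.38]);print(v,r.round(1).tolist())
s=env.sense();t=s["tool_pos"]
# bar points at z = t-.157: sleeve ends image
zb=t[2]-.156
def back(px):return least_squares(lambda X:proj("wrist",[X[0],X[1],zb],W)[0]-px,t[:2]).x
a=back(np.array([316.5,265])*S);b=back(np.array([316,345.5])*S)
print("sleeve ends",a,b,"len",np.linalg.norm(a-b),"mid",(a+b)/2,"yaw",np.arctan2(-(a-b)[0],(a-b)[1]),"tcp",t,"toolyaw",s["eef_rot"][2]-np.pi/2)
mid=(a+b)/2;d=np.array([np.cos(v[2]),np.sin(v[2])]);dl=v[:2]-mid
print("to seat cm",dl*100,"in stand frame",dl@d,dl@[-d[1],d[0]])
E
```

```text
[ 0.56606162 -0.24200317 -0.38324654] [[0.7, 0.9], [0.9, -0.1], [-2.6, 0.3], [-2.8, 0.2], [0.3, -1.2], [0.5, -2.5], [0.6, -0.6]]
sleeve ends [ 0.49609791 -0.19654276] [ 0.48193823 -0.23060764] len 0.036890545919697516 mid [ 0.48901807 -0.2135752 ] yaw -0.3939398885697674 tcp [ 0.48859909 -0.2134098   0.46428636] toolyaw -0.3874400268354994
to seat cm [ 7.7043548  -2.84279639] in stand frame 0.0820846318808492 0.0024434875685146497
```

```bash
python3 -m inch '{"dp":[[0,0,-2.5],[0.3,-0.1,-4],[2.5,-0.9,-4.2],[5,-1.8,-4.2],[7.2,-2.6,-4.2]],"rotation":[[0,0,0],[0,0,0],[0,0,0],[0,0,0],[0,0,0]],"claw":[0.5,0.5,0.5,0.5,0.5]}' && python3 -m inch '{"dp":[[0.5,-0.2,0],[0.5,-0.2,0],[0.5,-0.2,-1.5],[0.5,-0.2,-3],[0.5,-0.2,-3]],"rotation":[[0,0,0],[0,0,0],[0,0,0],[0,0,0],[0,0,0]],"claw":[0.5,0.5,0.5,0.5,0.5]}'; python3 - <<'E'
from h import *
s=env.sense(); im=env.read_camera("wrist");sc=env.read_camera("scene");sd=env.read_camera("side")
for n,i in (("w4",im),("s4",sc),("d4",sd)): cv2.imwrite(f"pics/raw_{n}.png",i)
o=np.hstack([cv2.resize(im[60:330,80:440],(400,300)),cv2.resize(sc[120:270,80:280],(400,300))])
cv2.imwrite("pics/6.png",o);print(s["tool_pos"],s["contact_force"])
E
```

```text
time: 4.48
tool_pos: [0.5623, -0.2369, 0.4224]
eef_rot: [-3.138, -0.001, 1.188]
contact_force: [0.8, -0.4, 0.0]
grip_width: 0.0089
time: 4.9
tool_pos: [0.5647, -0.2384, 0.3905]
eef_rot: [-3.132, -0.001, 1.187]
contact_force: [-1.7, 0.0, -2.2]
grip_width: 0.0087
[ 0.56471278 -0.23835922  0.390496  ] [-1.68916036  0.01220439 -2.23329064]
```

View pics/6.png

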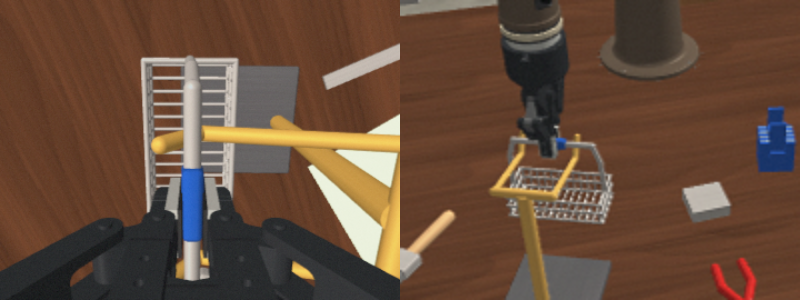

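The bar sits over both prongs, inside the upturned tips, with the basket below. Lowering the last centimetre.

```bash
python3 -m inch '{"dp":[[0,0,-0.5],[0,0,-0.9],[0,0,-1.2],[0,0,-1.2]],"rotation":[[0,0,0],[0,0,0],[0,0,0],[0,0,0]],"claw":[0.5,0.5,0.5,0.5]}'
```

```text
time: 5.38
tool_pos: [0.5673, -0.2402, 0.3829]
eef_rot: [3.14, -0.0, 1.187]
contact_force: [1.3, -1.0, -0.1]
grip_width: 0.0089
```

```bash
python3 -m inch '{"dp":[[0,0,-0.2],[0,0,-0.4],[0,0,-0.4]],"rotation":[[0,0,0],[0,0,0],[0,0,0]],"claw":[0.5,0.5,0.5]}'
```

```text
time: 5.63
tool_pos: [0.5683, -0.2406, 0.3803]
eef_rot: [3.135, 0.0, 1.186]
contact_force: [4.5, -2.4, 1.8]
grip_width: 0.0089
```

The force points along the stand's +x, so the bar is riding on the upturn. I'll nudge forward a little and lower.

```bash
python3 -m inch '{"dp":[[0.2,-0.1,0],[0.3,-0.1,-0.1],[0.3,-0.1,-0.2],[0.3,-0.1,-0.2]],"rotation":[[0,0,0],[0,0,0],[0,0,0],[0,0,0]],"claw":[0.5,0.5,0.5,0.5]}'
```

```text
time: 5.97
tool_pos: [0.5699, -0.2412, 0.3796]
eef_rot: [-3.141, 0.001, 1.187]
contact_force: [-3.6, 1.2, 13.6]
grip_width: 0.0089
```

Seated (13.6 N upward). Opening to about 5 cm, letting it settle, then lifting straight up.

```bash
python3 -m inch '{"dp":[[0,0,0.1],[0,0,0.1],[0,0,0.1],[0,0,0.1],[0,0,0.1]],"rotation":[[0,0,0],[0,0,0],[0,0,0],[0,0,0],[0,0,0]],"claw":[1.5,3,4,4,4]}' && python3 -m inch '{"dp":[[0,0,0.5],[0,0,2],[0,0,4],[0,0,7.5],[0,0,11]],"rotation":[[0,0,0],[0,0,0],[0,0,0],[0,0,0],[0,0,0]],"claw":[4,4,4,4,4]}'; python3 - <<'E'
from h import *
im=env.read_camera("wrist");sc=env.read_camera("scene")
for n,i in (("w5",im),("s5",sc)): cv2.imwrite(f"pics/raw_{n}.png",i)
cv2.imwrite("pics/7.png",np.hstack([cv2.resize(im,(400,300)),cv2.resize(sc[120:270,80:280],(400,300))]))
E
```

```text
time: 6.38
tool_pos: [0.5697, -0.2408, 0.3766]
eef_rot: [-3.139, -0.0, 1.187]
contact_force: [0.4, 0.7, 0.7]
grip_width: 0.0399
time: 6.8
tool_pos: [0.5696, -0.2408, 0.4872]
eef_rot: [-3.137, -0.0, 1.187]
contact_force: [0.8, 0.4, -0.2]
grip_width: 0.0401
```

View pics/7.png

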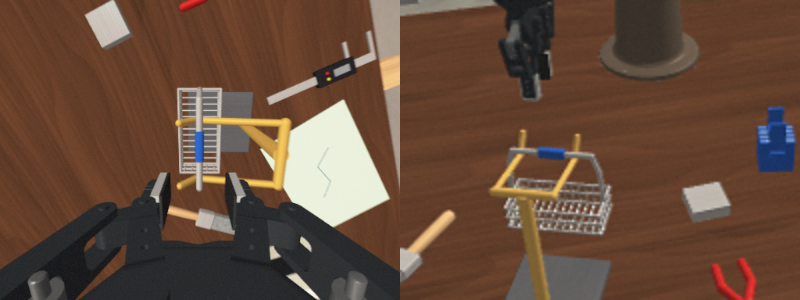

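The basket hangs on both prongs with its sleeve centred, and the fingers are clear. Going to the unit.

```bash
python3 -m inch '{"dp":[[0.1,2.5,0],[0.3,6.5,0],[0.5,10.5,0],[0.7,14.5,0],[0.9,18.5,0]],"rotation":[[0,0,1],[0,0,2],[0,0,3],[0,0,4],[0,0,4]],"claw":[5,6,8,8.5,8.5]}' && python3 -m inch '{"dp":[[0.2,4,0],[0.4,8,0],[0.6,12,0],[0.8,16,0],[1,20,0]],"rotation":[[0,0,0],[0,0,0],[0,0,0],[0,0,0],[0,0,0]],"claw":[8.5,8.5,8.5,8.5,8.5]}' && python3 -m inch '{"dp":[[0.1,3.5,0],[0.2,6,0],[0.2,6.8,0],[0.2,6.8,0],[0.2,6.8,0]],"rotation":[[0,0,0],[0,0,0],[0,0,0],[0,0,0],[0,0,0]],"claw":[8.5,8.5,8.5,8.5,8.5]}'; python3 - <<'E'
from h import *
s=env.sense(); im=env.read_camera("wrist"); np.save("w6.npy",wristW(s));cv2.imwrite("pics/raw_w6.png",im)
cv2.imwrite("pics/8.png",cv2.resize(im[80:260,150:390],(800,600),interpolation=cv2.INTER_CUBIC))
print(s["tool_pos"],s["eef_rot"])
E
```

```text
time: 7.32
tool_pos: [0.5786, -0.0545, 0.4873]
eef_rot: [-3.141, 0.0, 1.256]
contact_force: [1.2, 0.2, -0.3]
grip_width: 0.0854
time: 7.73
tool_pos: [0.5886, 0.1459, 0.4874]
eef_rot: [-3.141, 0.0, 1.257]
contact_force: [0.8, -0.7, 0.2]
grip_width: 0.0852
time: 8.15
tool_pos: [0.5909, 0.2118, 0.4871]
eef_rot: [-3.141, 0.002, 1.258]
contact_force: [0.3, -0.9, 0.6]
grip_width: 0.085
[0.59086585 0.21177456 0.48713024] [-3.14112133e+00  1.61236310e-03  1.25750130e+00]
```

View pics/8.png

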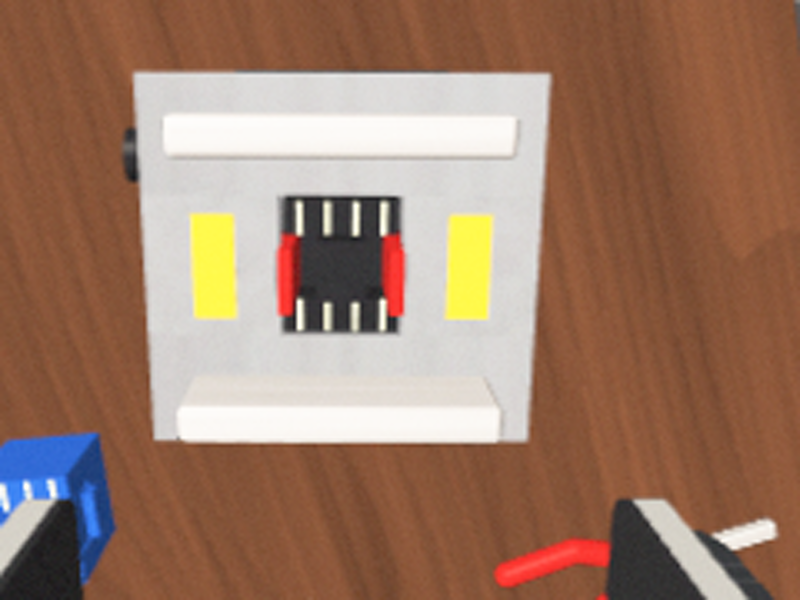

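```bash
python3 - <<'E'
from h import *
W=np.load("w6.npy");f=lambda x,y:np.array([150+(x+.5)*.3-.5,80+(y+.5)*.3-.5])
def run(ps,x0=[.59,.212,-.313]):
    v,r=pose([("wrist",W,l,f(*p)) for l,p in ps],x0);print(v.round(4),r.round(1).tolist());return v
a,b,z=.085,.08,.075
D=[((-a,b,z),(134,72)),((a,b,z),(551,73)),((-a,-b,z),(153,440)),((a,-b,z),(529,442))]
C=[((-.025,.029,z),(281,197)),((.025,.029,z),(402,197)),((-.025,-.029,z),(282,333)),((.025,-.029,z),(400,333))]
run(D);run(C);v=run(D+C)
s=env.sense();M=R.from_euler("xyz",s["eef_rot"]).as_matrix()
print("tcp",s["tool_pos"],"toolyaw",s["eef_rot"][2]-np.pi/2,"delta cm",(v[:2]-s["tool_pos"][:2])*100)
E
```

```text
[ 0.591   0.213  -0.3176] [[-0.0, -0.0], [-0.0, 0.2], [0.6, -0.0], [-0.5, -0.2]]
[ 0.5909  0.2135 -0.3159] [[0.4, 0.4], [-0.5, 0.5], [0.7, -0.5], [-0.6, -0.4]]
[ 0.591   0.2132 -0.3175] [[-0.1, -0.2], [-0.1, 0.1], [0.5, -0.1], [-0.6, -0.3], [0.5, 0.5], [-0.3, 0.6], [0.8, -0.4], [-0.6, -0.3]]
tcp [0.59101315 0.21099399 0.4872608 ] toolyaw -0.3146405732258073 delta cm [-0.00373121  0.22296302]
```

Unit and cassette fits agree within 0.5 mm; the correction is +0.2 cm in y. Descending.

```bash
python3 -m inch '{"dp":[[0,0.2,-3],[0,0.2,-7],[0,0.2,-11],[0,0.2,-15],[0,0.2,-17]],"rotation":[[0,0,0],[0,0,0],[0,0,0],[0,0,0],[0,0,0]],"claw":[8.5,8.5,8.5,8.5,8.5]}' && python3 -m inch '{"dp":[[0,0,-2],[0,0,-4],[0,0,-5.5],[0,0,-6],[0,0,-6]],"rotation":[[0,0,0],[0,0,0],[0,0,0],[0,0,0],[0,0,0]],"claw":[8.5,8.5,8.5,8.5,8.5]}'
```

```text
time: 8.62
tool_pos: [0.5891, 0.2111, 0.3122]
eef_rot: [-3.135, 0.005, 1.254]
contact_force: [-0.6, 0.5, 0.2]
grip_width: 0.0853
time: 9.03
tool_pos: [0.5905, 0.212, 0.2559]
eef_rot: [-3.139, 0.003, 1.254]
contact_force: [-0.5, -0.6, 0.0]
grip_width: 0.085
```

Height 0.256 against 0.254 wanted. Closing on the catches.

```bash
python3 -m inch '{"dp":[[0,0,0],[0,0,0],[0,0,0],[0,0,0],[0,0,0]],"rotation":[[0,0,0],[0,0,0],[0,0,0],[0,0,0],[0,0,0]],"claw":[6,4.5,3,2,2]}' && python3 -m inch '{"dp":[[0,0,0],[0,0,0],[0,0,0],[0,0,0],[0,0,0]],"rotation":[[0,0,0],[0,0,0],[0,0,0],[0,0,0],[0,0,0]],"claw":[2,2,2,2,2]}'
```

```text
time: 9.45
tool_pos: [0.5912, 0.2145, 0.2607]
eef_rot: [-3.141, -0.001, 1.256]
contact_force: [-5.4, -1.7, 16.7]
grip_width: 0.0255
time: 9.87
tool_pos: [0.5914, 0.2146, 0.2607]
eef_rot: [3.14, -0.001, 1.257]
contact_force: [-3.8, -0.7, 9.1]
grip_width: 0.0255
```

The width is 25.5 mm where 34 was expected, and there is an upward force. Looking before lifting.

```bash
python3 - <<'E'
from h import *
im=env.read_camera("wrist");sd=env.read_camera("side");sc=env.read_camera("scene")
for n,i in (("w7",im),("d7",sd),("s7",sc)): cv2.imwrite(f"pics/raw_{n}.png",i)
r=lambda i,x,y,w,h:cv2.resize(i[y:y+h,x:x+w],(400,300),interpolation=cv2.INTER_CUBIC)
cv2.imwrite("pics/9.png",np.vstack([np.hstack([r(im,170,120,160,120),r(sd,170,200,100,75)]),np.hstack([r(sc,270,170,100,75),r(im,0,0,512,384)])]))
E
```

```text
(no output)
```

View pics/9.png

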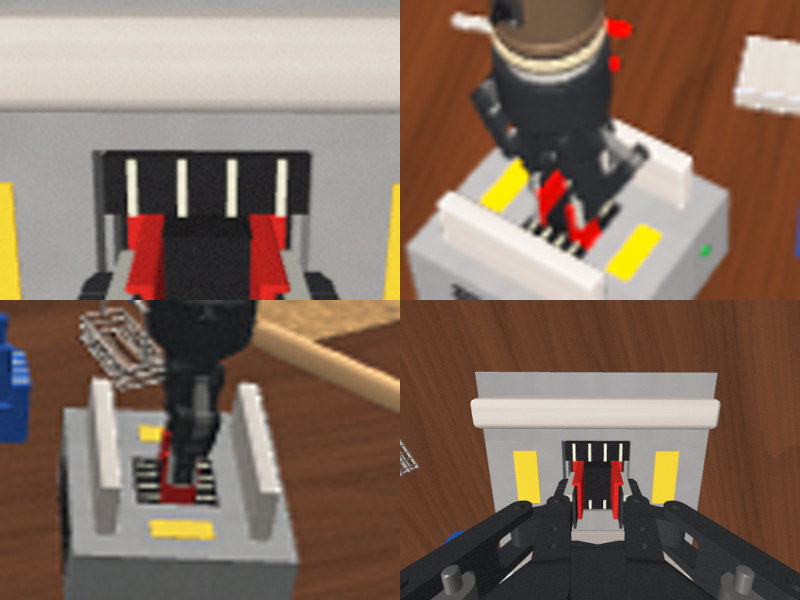

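Both red catches are squeezed in symmetrically between the pads. Trying a slow lift.

```bash
python3 -m inch '{"dp":[[0,0,0.3],[0,0,0.7],[0,0,1.2],[0,0,1.8],[0,0,2.4]],"rotation":[[0,0,0],[0,0,0],[0,0,0],[0,0,0],[0,0,0]],"claw":[2,2,2,2,2]}'; python3 - <<'E'
from h import *
im=env.read_camera("wrist");sd=env.read_camera("side");sc=env.read_camera("scene")
for n,i in (("w8",im),("d8",sd),("s8",sc)): cv2.imwrite(f"pics/raw_{n}.png",i)
for c in("side","scene"):
  for d in env.outline_of(c,"cassette")[:3]:print(c,round(d["p"],2),np.round(d["extent"]))
E
```

```text
time: 10.43
tool_pos: [0.5908, 0.2139, 0.2816]
eef_rot: [-3.141, 0.001, 1.257]
contact_force: [-0.4, -0.5, -3.6]
grip_width: 0.0256
side 0.91 [214. 251.  27.  25.]
side 0.79 [282. 253.  24.  33.]
scene 0.85 [315. 209.  20.  20.]
scene 0.55 [267. 191.  20.  28.]
```

Wrist load is 3.6 N, matching the cassette's weight, and nothing is jammed. Continuing straight up.

```bash
python3 -m inch '{"dp":[[0,0,1],[0,0,2],[0,0,3],[0,0,4],[0,0,5]],"rotation":[[0,0,0],[0,0,0],[0,0,0],[0,0,0],[0,0,0]],"claw":[2,2,2,2,2]}' && python3 -m inch '{"dp":[[0,0,1.5],[0,0,3.5],[0,0,6],[0,0,8.5],[0,0,11]],"rotation":[[0,0,0],[0,0,0],[0,0,0],[0,0,0],[0,0,0]],"claw":[2,2,2,2,2]}' && python3 -m inch '{"dp":[[0,0,0.8],[0,0,1],[0,0,1],[0,0,1],[0,0,1]],"rotation":[[0,0,0],[0,0,0],[0,0,0],[0,0,0],[0,0,0]],"claw":[2,2,2,2,2]}'; python3 - <<'E'
from h import *
sd=env.read_camera("side");sc=env.read_camera("scene")
for n,i in (("d9",sd),("s9",sc)): cv2.imwrite(f"pics/raw_{n}.png",i)
cv2.imwrite("pics/10.png",np.hstack([cv2.resize(sc[90:270,120:360],(400,300)),cv2.resize(sd[80:290,140:420],(400,300))]))
E
```

```text
time: 11.1
tool_pos: [0.5912, 0.214, 0.3335]
eef_rot: [3.14, -0.001, 1.257]
contact_force: [0.4, 0.1, -2.7]
grip_width: 0.0256
time: 11.52
tool_pos: [0.5907, 0.2138, 0.4438]
eef_rot: [3.141, -0.0, 1.257]
contact_force: [0.4, -0.2, -2.3]
grip_width: 0.0252
time: 11.93
tool_pos: [0.5904, 0.2137, 0.4491]
eef_rot: [-3.138, 0.002, 1.257]
contact_force: [-0.5, 0.8, -2.8]
grip_width: 0.0256
```

View pics/10.png

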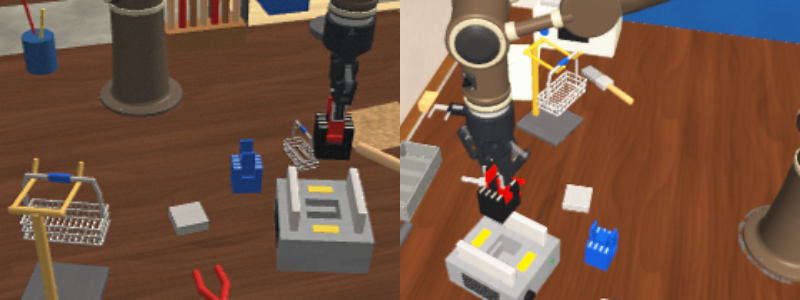

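The cassette is out and upright, and the basket is still hung on both prongs. I'll settle it and check numerically for slip and clearance.

```bash
python3 -m inch '{"dp":[[0,0,0],[0,0,0],[0,0,0],[0,0,0],[0,0,0]],"rotation":[[0,0,0],[0,0,0],[0,0,0],[0,0,0],[0,0,0]],"claw":[2,2,2,2,2]}'; python3 - <<'E'
from h import *
s=env.sense();print(np.abs(s["joint_vel"]).max().round(4))
h0=.015+s["tool_pos"][2]-.2607
ims={}
for c in("scene","side"):
  im=env.read_camera(c);big=None
  c0,s0=np.cos(-.3175),np.sin(-.3175)
  P=[[s["tool_pos"][0]+c0*x-s0*y,s["tool_pos"][1]+s0*x+c0*y,h0+z] for z in(0,.06) for x in(-.025,.025) for y in(-.029,.029)]
  p=proj(c,P);o=p.mean(0).astype(int)-[40,30]
  k=cv2.resize(im[o[1]:o[1]+60,o[0]:o[0]+80],(400,300),interpolation=cv2.INTER_CUBIC)
  for i,q in enumerate(p):cv2.circle(k,tuple(((q-o)*5+2).astype(int).tolist()),4,(0,255,0) if i<4 else (0,255,255),1)
  ims[c]=k
  for d in env.outline_of(c,"cassette")[:2]:print(c,round(d["p"],2),d["extent"])
print("underside est",h0)
cv2.imwrite("pics/11.png",np.hstack(list(ims.values())))
E
```

```text
time: 12.45
tool_pos: [0.591, 0.214, 0.4517]
eef_rot: [3.142, 0.0, 1.257]
contact_force: [0.4, -0.5, -2.3]
grip_width: 0.0256
0.0022
scene 0.72 [268.8, 191.3, 20.7, 26.4]
side 0.86 [209.5, 214.7, 30.8, 40.6]
side 0.65 [281.9, 253.5, 23.6, 32.2]
underside est 0.20595265998452678
```

View pics/11.png

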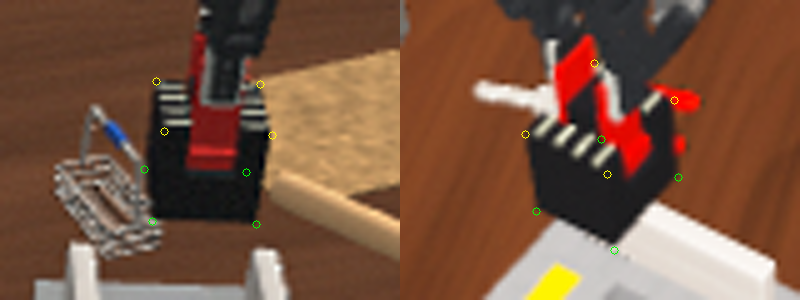

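```bash
python3 -c "
from plant import env
print(env.sign_off())"
```

```text
the job is handed in; nothing more can be done
None
```

I hung the large basket on both prongs of the stand and released it. I then squeezed the red-catch cassette's two catches, drew it straight up, and handed in while still holding it, at about 12.5 s.

**Last checks:**
- **Cassette:** by the arm's height its underside is at about 0.206 m, roughly 8 cm above the rails. Its outline matches the predicted one to about 1–2 px, so it looks upright with no slip. The wrist carries about 2.3 N and the joints are nearly still.
- **Basket:** the pictures show it still hanging on both prongs.
- **Tools and look-alikes:** I made no contact with any of them. The pictures I took do not show every tool at the end.

**What disagreed:**
- **Gripper opening:** it read 25.5 mm where 34 mm was expected for fully squeezed catches. The pictures show both catches pushed in evenly, and the cassette came free without jamming.
- **Closing on the catches:** this pushed the arm up about 5 mm, with a brief 17 N upward force.
- **Cassette detection:** in the last scene picture the network reported only the blue look-alike, so I checked the cassette by its projected outline instead.

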